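# Load a gel cassette into the casting stand and clamp it

## Task

One of the glass gel cassettes in the drying rack has a comb sticking up out of its top. Take that cassette by its comb, lower it gently (it is glass: do not let it drop) into the slot of the casting stand until it is fully home, then turn the stand's clamp knob clockwise until its steel bar lies square over the cassette's shoulder, and let go. Leave the other cassettes, the bottle and the tip box where they are.

Things in the scene. Friction and masses are not known exactly. Their poses are not given: they have to be found in the camera images.
- cassette: Glass gel cassette 10 mm thick (x), 90 wide (y), 60 tall, grey edge strips, with a white comb fixed mid-top: upright tab 10 thick (x), 40 wide (y), 42 tall; 102 tall in all. The glass top beside the comb is its shoulder. 0.11-0.23 kg. Stands upright in one of the rack's slots. Origin: centre of underside, z up. Front and back alike: either way round will do. Grip the comb across its thickness (x).
- rack: Grey plastic drying rack, fixed to the bench, a block 130 (x) x 120 (y) x 30 mm tall with three parallel slots along its y at x = -40, 0 and +40 mm; each slot is 22 mm deep (floor 8 mm above the bench), 14 mm wide and 94 mm long. Origin: centre of the underside.
- stand: Bare aluminium casting stand, fixed: block 60 (x) x 130 (y) x 66 mm tall with one vertical slot in its top, centred, along its y. Beyond its -y end a clamp end, 50 mm wide and as tall, reaches to y = -111 mm and carries the clamp knob. Origin: centre of the block's underside, below the slot's middle, z up. A 6 mm foot plate juts out 20 mm at +x and -x.
- slot_floor (a point): Centre of the slot's floor, 6 mm above the bench; axes as the stand's. The slot is 12.5 (x) by 92.5 mm (y), 1.25 mm clear of the cassette on each side, 60 mm deep; its mouth, 66 mm above the bench, has a 3 mm chamfer. With the cassette home its origin is at this point and its shoulder flush with the stand's top.
- clamp (a joint): Clamp angle (rad) about the vertical axis at stand x = 0, y = -85 mm; grows clockwise from above, 0 to 1.6 (stop). At 0 its steel bar points to the stand's -x, off the slot; at 1.57 to +y, square over the shoulder. Starts at 0.1-0.5. Friction 0.06 N m, no spring. Bar 14 wide, 6 thick, reaching 56 mm from the axis, 2.5 mm above the stand's top: it cannot pass over a cassette not home.
- clamp_grip (a point): On the clamp's axis, 100.5 mm above the bench, in the black wing of the knob. Wing 42 mm long, 12 wide, from 80.5 to 112.5 mm above the bench, in line with the steel bar. The point turns with the knob: x runs along the wing (the bar on the -x side). Grip the wing across its width (y) from above.
- blank_a: A bystander: a cassette WITHOUT a comb, a plain glass block 10 x 90 x 60 mm, standing in another slot of the rack (its top is 68 mm above the bench). Leave it in its slot. Origin: centre of its underside; z up.
- blank_b: A bystander: a cassette WITHOUT a comb, a plain glass block 10 x 90 x 60 mm, standing in another slot of the rack (its top is 68 mm above the bench). Leave it in its slot. Origin: centre of its underside; z up.
- bottle: A bystander: a capped reagent bottle, 64 mm diameter, 150 mm tall, on the bench to the left. Origin: centre of the underside.
- tip_box: A bystander: a box of pipette tips 85 (x) x 120 (y) x 63 mm tall, at the far side of the bench. Origin: centre of the underside.
Things that resemble listed ones, but are neither listed nor needed, are in the scene too. Of the things like the stand, leave any that is red; of the rest the smaller one is meant.

How it is judged:
By the outcome, as a careful person would: the job done as asked, in the order asked, and still so for the second after the job is handed in, with the robot touching nothing.
It also fails if it takes over 58 s, if anything falls off the work surface, if the arm or the gripper's body presses on something with over 40 N, if the wrist force passes 120 N, or if a joint passes its speed limit or range.

## Robot

A 6-joint arm with a two-finger parallel gripper is mounted at the origin on the work surface. World frame = base frame: x ahead of the robot, y to its left, z up, the work surface at z = 0. Lengths are in m, angles in rad, forces in N, time in s.
With the tool pointing down it reaches from about 0.225 to 0.875 m from the base axis. Payload 3.4 kg.
Tool frame: the origin (TCP) lies at the very end of the fingers, on their centre line; the grasp point (between the pads) lies 19 mm behind it (manip.tcp_to_grasp is the distance from the TCP to the grasp point, in m); z points along the fingers, y is the line along which they close (so a half turn about z gives the same grasp; the last joint's range is limited). The gripper opens to 85 mm and grips with 20 to 120 N. Pads are 22 mm wide; open, the fingers measure 114 mm over their backs; the gripper's body (76 mm by 85 mm) begins 54 mm behind the grasp point. The pads swing forward as they close: fully open they stand 13 mm farther back than shut.
Start: joints at [1.197, 0.276, 1.505, -0, 1.361, -0.121], TCP at [0.144, 0.557, 0.231] pointing down, gripper open.
Joint ranges: [-2.89, 2.89], [-0.75, 2.08], [0.22, 2.7], [-1.18, 4.32], [0.11, 2.71], [-2.7, 2.7]. Speed limits (rad/s): [2.57, 2.57, 3.14, 3.14, 3.14, 3.14].

## Interface

Orientations are given as a unit quaternion [w, x, y, z].
In Python, from rig import status, get_image, job, manip gives the robot as it stands.
- The arm moves only by the tool apply_moves, never from a script. Its arguments are lists of equal length, an entry for each row: "xyz": the shift along the tool's x, y, z each as a share of 0.3 m, from -1 to 1, a list of three; "rot": the turn, a rotation vector about the tool's x, y, z each as a share of 60 degrees, from -1 to 1, a list of three; "hand": the opening, from -1 (shut) to 1 (fully open). A call has 1 to 8 rows; each row shifts and turns the commanded pose from where the row before left it, along the tool's axes as they then stand; what a row does not reach is not made up. A row lasts 1/8 s, in which the tool goes at most 62.5 mm and 10.7 degrees, less where a joint would pass 70% of its speed; a pose out of reach is approached as far as the arm can. A call with a number of a shift or a turn outside -1 to 1 is refused whole. A call with a gripper value outside its range is refused whole. The fingers move at their own pace and stop on an object; "force" is the grip in N (left out, the last holds). Time passes only in rows, so rows that do not move let the fingers close. It gives the time, the measured TCP pose, the force, the opening and the grip force at its end, in the units of the state.
- status.get_state(): the state, without advancing time (a new reading comes with each control period).
- get_image(name): name is "side" or "top" or "wrist"; returns a dict with "pixels" (384x512x3 uint8, red, green, blue), "fovy" (degrees; the focal length in pixels is half the picture's height over the tangent of half this angle, whatever the lens; pixels are square), "cx", "cy" (the principal point, pixels), "origin" and "orientation" of the camera in the world; the wrist camera has in their place "tool_from_camera" (4x4, takes a point from camera to tool coordinates, whose origin is the TCP and whose axes are the flange's). Camera axes: x right, y down, z forward; pixel columns grow to the right and rows downward; lengths in m; the calibration is good to about 2 mm. A picture is of the moment at which its call begins: read the wrist's pose just before it. There is no depth.
- job.sign_off(): hands the job in; it is judged then, once.
The state is a dict: "clock": time; "qpos": joint angles; "qd": joint speeds; "effort": joint torques, N m; "position": TCP position; "ee_rot": TCP orientation; "contact_force": force on the tool from outside, world axes, zero at the start; "moment": the same for the moment, N m; "width": finger opening in m; "gripper_force": force on a finger pad.
Only numpy, scipy, OpenCV 4.12 (cv2) and the standard library are available. Lean on these libraries where they do the work, as an engineer would, in place of code of your own. Each camera call takes 0.05 s, during which the arm holds its last target. There are 200 camera calls.

## Working session

There is one attempt and no reset: what is moved stays moved. The work goes in short steps, Python scripts to look and compute and a tool call to move; the robot and the scene stay as the last step left them, time stands still between calls to the robot, and variables do not carry over. Pictures are saved under pics/ and viewed, at most 11 in all, crops included, and the job is handed in when it is done.

Besides the shell and the picture viewer there is one more tool, called as name(argument=value, ...) on one line, values as JSON. apply_moves: Moves the arm, as the interface text tells. Its arguments: {"type":"object","properties":{"xyz":{"type":"array","items":{"type":"array","items":{"type":"number","minimum":-1,"maximum":1}}},"rot":{"type":"array","items":{"type":"array","items":{"type":"number","minimum":-1,"maximum":1}}},"hand":{"type":"array","items":{"type":"number"}},"force":{"type":"number"}},"required":["xyz","rot","hand"]}

```bash
ls; mkdir -p pics
cat > h.py <<'E'
import numpy as np,cv2
from scipy.spatial.transform import Rotation as R
from rig import status,get_image,job,manip
def q2R(q): return R.from_quat([q[1],q[2],q[3],q[0]]).as_matrix()
def cam(name):
    s=status.get_state(); im=get_image(name)
    f=im["pixels"].shape[0]/2/np.tan(np.radians(im["fovy"])/2)
    if name=="wrist":
        T=np.array(im["tool_from_camera"]);Rt=q2R(s["ee_rot"])
        Rc=Rt@T[:3,:3];o=Rt@T[:3,3]+np.array(s["position"])
    else: o=np.array(im["origin"]);Rc=q2R(im["orientation"])
    return dict(px=np.array(im["pixels"]),f=f,cx=im["cx"],cy=im["cy"],o=o,R=Rc)
def save(c,n):
    cv2.imwrite(f"pics/{n}.png",c["px"][:,:,::-1]); np.savez(f"pics/{n}.npz",**c)
def load(n): return dict(np.load(f"pics/{n}.npz"))
def onz(c,u,v,z):
    d=c["R"]@np.array([(u-c["cx"])/c["f"],(v-c["cy"])/c["f"],1]);return c["o"]+d*(z-c["o"][2])/d[2]
def proj(c,p):
    x=c["R"].T@(np.array(p)-c["o"]);return x[:2]/x[2]*c["f"]+[c["cx"],c["cy"]]
E
python3 - <<'E'
from h import *
print(status.get_state())
a=cam("top");b=cam("side");save(a,"top");save(b,"side")
for c in(a,b):print(c["o"],c["R"].round(3).tolist(),c["f"],c["cx"],c["cy"])
cv2.imwrite("pics/top_l.png",cv2.resize(a["px"][:,:,::-1],(800,600),interpolation=2))
cv2.imwrite("pics/side_l.png",cv2.resize(b["px"][:,:,::-1],(800,600),interpolation=2))
E
```

```text
pics
{'clock': 0.0, 'qpos': array([ 1.19700930e+00,  2.76639992e-01,  1.50616114e+00,  3.05157202e-06,
        1.36073225e+00, -1.21023330e-01]), 'qd': array([ 1.83002773e-03, -1.90631771e-04,  4.84613086e-04,  5.69580488e-04,
       -9.67336503e-05,  1.44922586e-03]), 'effort': array([-5.62274872e-04, -4.16779053e+01, -2.45800388e+01, -3.66586464e-04,
        1.15007150e-02,  1.30261037e-05]), 'position': array([0.14361118, 0.55620885, 0.23040292]), 'ee_rot': array([-2.39077285e-04,  1.26045940e-01,  9.92023931e-01, -9.40449503e-04]), 'contact_force': array([-1.15977312,  0.47629383,  0.41852579]), 'moment': array([ 0.00286061,  0.03804475, -0.01449754]), 'gripper_force': 0.0, 'width': 0.08535783036613319}
[0.39586074 0.09027841 1.22434702] [[0.029, -0.993, 0.11], [-1.0, -0.03, -0.009], [0.012, -0.11, -0.994]] 459.178956767128 256.0867868952187 190.29293052225668
[ 0.17449048 -0.5629673   0.84870879] [[0.893, -0.315, 0.321], [-0.449, -0.653, 0.61], [0.018, -0.689, -0.725]] 384.96788080836086 261.5402136979208 190.27159148017859
```

View pics/top_l.png

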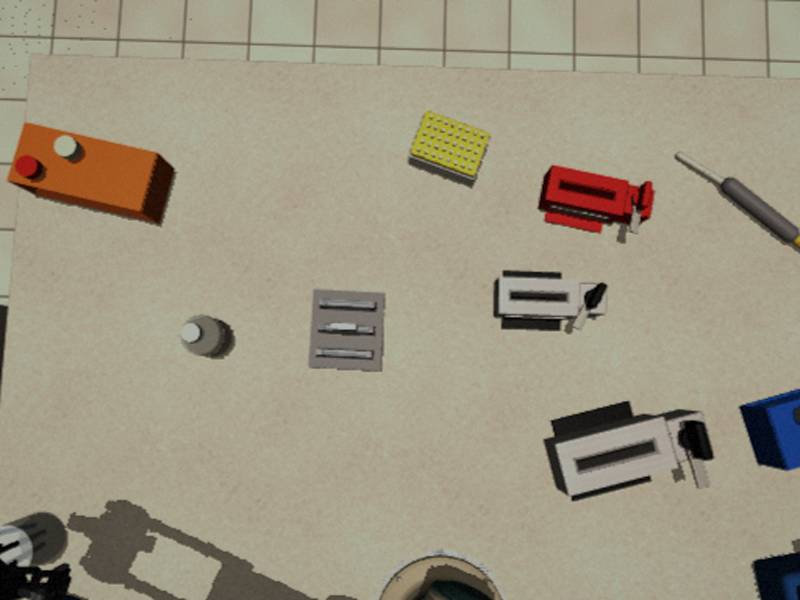

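View pics/side_l.png

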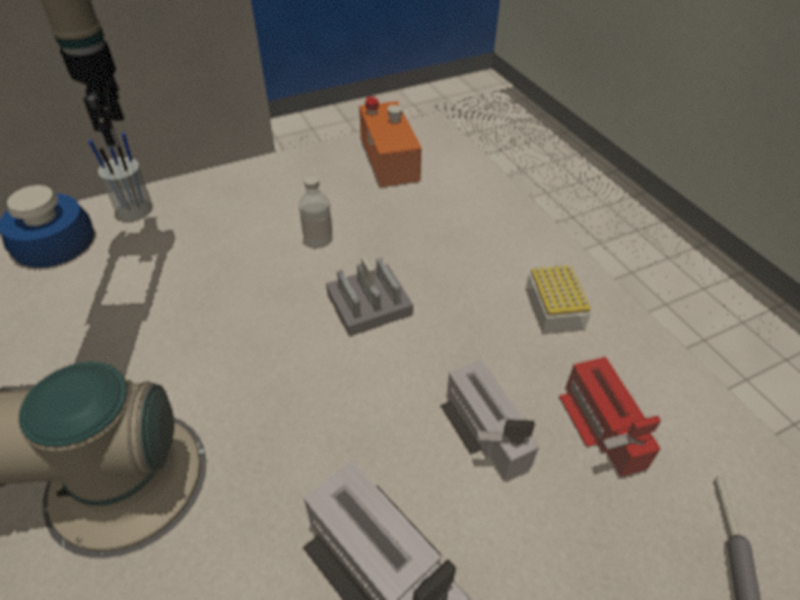

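Top view: the comb is in the rack's middle slot, at about (344,327) in the enlarged picture. The intended stand is the middle aluminium one, slot at about (540,296) and wing at about (596,296). The bigger grey one and the red one are decoys.

Run:
```python
from h import *
c=load("top");k=1.5625
for n,u,v,z in [("rackTL",315,290,.03),("rackTR",385,293,.03),("rackBL",309,367,.03),("rackBR",381,371,.03),("comb L",328,326,.11),("comb R",357,327,.11),("slotL",510,296,.066),("slotR",569,297,.066),("wing",596,296,.1125),("blkTL",497,277,.066),("blkBL",497,317,.066)]:
    print(n,onz(c,u/k,v/k,z).round(4))
w=cam("wrist");im=get_image("wrist");print(np.array(im["tool_from_camera"]).round(4).tolist(),w["f"],w["cx"],w["cy"]);print(q2R(status.get_state()["ee_rot"]).round(3).tolist())
```

```text
rackTL [0.5363 0.2227 0.03  ]
rackTR [0.5348 0.1054 0.03  ]
rackBL [0.4078 0.2273 0.03  ]
rackBR [0.4047 0.108  0.03  ]
comb L [0.4712 0.1913 0.11  ]
comb R [0.471  0.1462 0.11  ]
slotL [ 0.5318 -0.0985  0.066 ]
slotR [ 0.5331 -0.1948  0.066 ]
wing [ 0.5304 -0.2257  0.1125]
blkTL [ 0.5624 -0.0769  0.066 ]
blkBL [ 0.4969 -0.0778  0.066 ]
[[-0.0006, -0.9602, -0.2794, 0.0693], [1.0, -0.0006, -0.0, -0.0006], [-0.0002, -0.2794, 0.9602, -0.1431], [0.0, 0.0, 0.0, 1.0]] 303.92942574750555 256.5262180413749 194.35955846729595
[[-0.968, 0.25, -0.0], [0.25, 0.968, -0.001], [0.0, -0.001, -1.0]]
```

apply_moves(xyz=[[-0.17,-0.12,0],[-0.17,-0.12,0],[-0.17,-0.12,0],[-0.17,-0.12,0],[-0.17,-0.12,0],[-0.17,-0.12,0],[-0.17,-0.12,0],[-0.17,-0.12,0]], rot=[[0,0,0],[0,0,0],[0,0,0],[0,0,0],[0,0,0],[0,0,0],[0,0,0],[0,0,0]], hand=[1,1,1,1,1,1,1,1])

```text
clock: 1.2
position: [0.4679, 0.1742, 0.2314]
ee_rot: [0.0, 0.126, 0.992, 0.0]
contact_force: [0.8, 0.1, -0.4]
width: 0.0855
gripper_force: 0.0
```

apply_moves(xyz=[[0,0,0],[0,0,0],[0,0,0],[0,0,0],[0,0,0],[0,0,0],[0,0,0],[0,0,0]], rot=[[0,0,0.157],[0,0,0.157],[0,0,0.157],[0,0,0.157],[0,0,0.157],[0,0,0.157],[0,0,0.157],[0,0,0.157]], hand=[1,1,1,1,1,1,1,1])

```text
clock: 2.2
position: [0.4667, 0.1758, 0.2312]
ee_rot: [-0.0, 0.708, 0.706, -0.0]
contact_force: [-0.7, 0.2, -0.1]
width: 0.0857
gripper_force: 0.0
```

Run:
```python
from h import *
s=status.get_state();print(s["clock"],s["position"],q2R(s["ee_rot"]).round(4).tolist(),s["qpos"].round(3))
c=cam("wrist");save(c,"w1")
cv2.imwrite("pics/w1_l.png",cv2.resize(c["px"][:,:,::-1],(800,600),interpolation=2))
```

```text
2.2 [0.46667786 0.17581714 0.23115324] [[0.0027, 1.0, -0.0003], [1.0, -0.0027, -0.0], [-0.0, -0.0003, -1.0]] [0.221 0.161 1.66  0.    1.321 0.223]
```

View pics/w1_l.png

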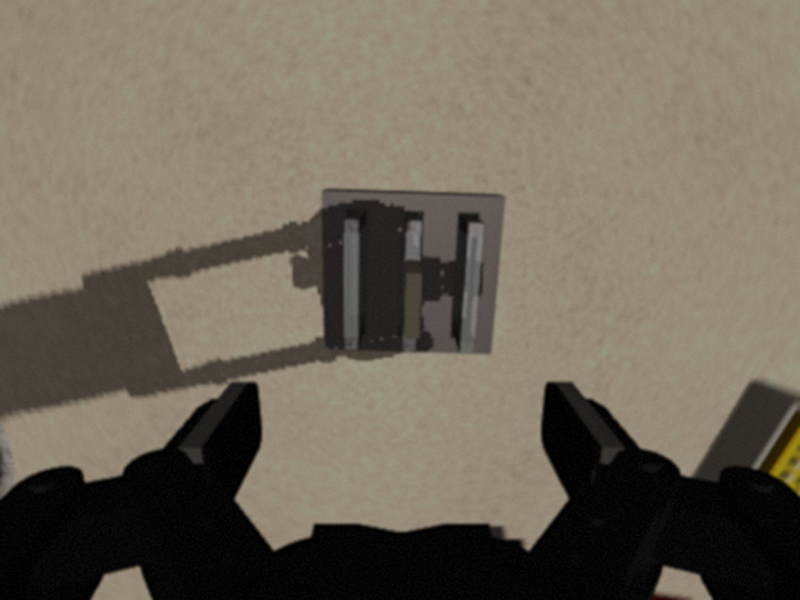

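Run:
```python
from h import *
c=load("w1")
cr=c["px"][115:235,200:330,::-1].astype(float);cr=np.clip((cr/255)**.6*255,0,255).astype('uint8')
cv2.imwrite("pics/w1_c.png",cv2.resize(cr,None,fx=5,fy=5,interpolation=2))
```

```text
(no output)
```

View pics/w1_c.png

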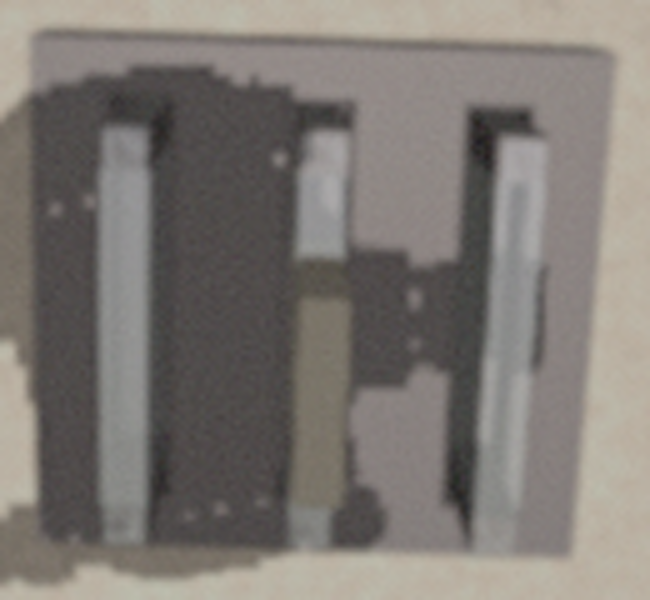

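Run:
```python
from h import *
c=load("w1")
for n,u,v,z in [("rTL",35,38,.03),("rTR",613,55,.03),("rBR",572,553,.03),("rBL",42,540,.03),("c1",296,297,.11),("c2",350,297,.11),("c3",291,510,.11),("c4",344,508,.11),("glass top",324,130,.068),("glass bot",308,546,.068)]:
    print(n,onz(c,u/5+199.6,v/5+114.6,z).round(4))
```

```text
rTL [0.4133 0.2289 0.03  ]
rTR [0.541  0.2248 0.03  ]
rBR [0.5378 0.1066 0.03  ]
rBL [0.4091 0.1104 0.03  ]
c1 [0.4701 0.1878 0.11  ]
c2 [0.4797 0.1878 0.11  ]
c3 [0.4691 0.1476 0.11  ]
c4 [0.4789 0.1479 0.11  ]
glass top [0.4761 0.2127 0.068 ]
glass bot [0.473  0.1237 0.068 ]
```

apply_moves(xyz=[[-0.0267,0.0257,0],[0,0,0.15],[0,0,0.15],[0,0,0.1],[0,0,0.08],[0,0,0.04],[0,0,0],[0,0,0]], rot=[[0,0,0.0275],[0,0,0],[0,0,0],[0,0,0],[0,0,0],[0,0,0],[0,0,0],[0,0,0]], hand=[1,1,1,1,0.3,0.1,0,0], force=40)

```text
clock: 3.25
position: [0.4756, 0.168, 0.0762]
ee_rot: [0.001, 0.716, 0.698, 0.001]
contact_force: [0.2, -0.5, -0.6]
width: 0.0425
gripper_force: 0.0
```

Run:
```python
from h import *
s=status.get_state();print(s["position"],s["width"],s["contact_force"])
c=cam("wrist");save(c,"w2")
cv2.imwrite("pics/w2_l.png",cv2.resize(c["px"][:,:,::-1],(800,600),interpolation=2))
```

```text
[0.47557317 0.16795789 0.07622501] 0.04252712211379689 [ 0.18933733 -0.49057377 -0.57255792]
```

View pics/w2_l.png

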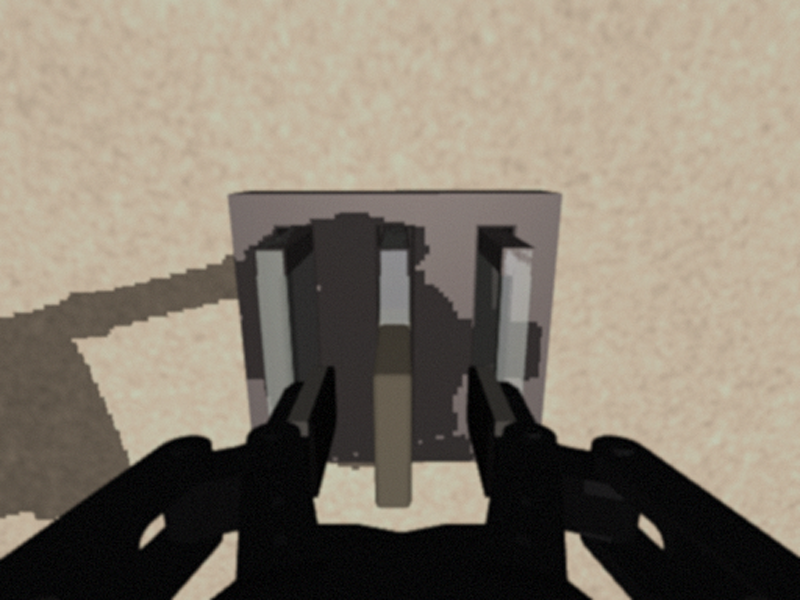

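Run:
```python
from h import *
c=load("w2")
s=status.get_state();Rt=q2R(s["ee_rot"])
for u,v in[(374,375),(411,374),(375,506),(411,506)]:
    p=onz(c,u/1.5625-.2,v/1.5625-.2,.11);print(p.round(4),(Rt.T@(p-s["position"])).round(4))
```

```text
[0.4704 0.1876 0.11  ] [ 0.0195 -0.0056 -0.0337]
[0.4797 0.1877 0.11  ] [ 0.0198  0.0037 -0.0337]
[0.469  0.1487 0.11  ] [-0.0194 -0.006  -0.0337]
[0.4789 0.1484 0.11  ] [-0.0195  0.0039 -0.0337]
```

apply_moves(xyz=[[0,-0.004,0.004],[0,0,0],[0,0,0],[0,0,0],[0,0,0],[0,0,0],[0,0,0],[0,0,0]], rot=[[0,0,0],[0,0,0],[0,0,0],[0,0,0],[0,0,0],[0,0,0],[0,0,0],[0,0,0]], hand=[0,-0.3,-0.6,-0.8,-1,-1,-1,-1], force=40)

```text
clock: 4.3
position: [0.4735, 0.168, 0.0743]
ee_rot: [0.0, 0.716, 0.698, 0.0]
contact_force: [-0.6, -0.7, 4.3]
width: 0.0096
gripper_force: 39.9
```

apply_moves(xyz=[[0,0,-0.01],[0,0,-0.03],[0,0,-0.06],[0,0,-0.08],[0,0,-0.1],[0,0,-0.1],[0,0,-0.04],[0,0,0]], rot=[[0,0,0],[0,0,0],[0,0,0],[0,0,0],[0,0,0],[0,0,0],[0,0,0],[0,0,0]], hand=[-1,-1,-1,-1,-1,-1,-1,-1])

```text
clock: 5.3
position: [0.4736, 0.1679, 0.2005]
ee_rot: [0.0, 0.716, 0.698, 0.001]
contact_force: [-0.1, 0.2, -1.1]
width: 0.0095
gripper_force: 39.1
```

apply_moves(xyz=[[-0.1,0.018,-0.06],[-0.17,0.03,-0.066],[-0.17,0.03,-0.066],[-0.17,0.03,-0.066],[-0.17,0.03,-0.066],[-0.17,0.03,-0.066],[-0.17,0.03,-0.066],[-0.17,0.03,-0.044]], rot=[[0,0,0],[0,0,0],[0,0,0],[0,0,0],[0,0,0],[0,0,0],[0,0,0],[0,0,0]], hand=[-1,-1,-1,-1,-1,-1,-1,-1])

```text
clock: 6.3
position: [0.5316, -0.2224, 0.3491]
ee_rot: [-0.001, 0.716, 0.698, -0.0]
contact_force: [0.8, 0.3, -1.2]
width: 0.0095
gripper_force: 39.1
```

apply_moves(xyz=[[0,0,0],[0,0,0]], rot=[[0,0,0],[0,0,0]], hand=[-1,-1])

```text
clock: 6.55
position: [0.5311, -0.2203, 0.3481]
ee_rot: [-0.002, 0.716, 0.698, -0.0]
contact_force: [-1.0, -0.2, -1.4]
width: 0.0094
gripper_force: 39.2
```

Run:
```python
from h import *
s=status.get_state();print(s["position"],s["width"],q2R(s["ee_rot"]).round(4).tolist(),s["qpos"].round(2))
c=cam("wrist");save(c,"w3");t=cam("top");save(t,"t3")
a=cv2.resize(c["px"][:,:,::-1],(800,600),interpolation=2)
cv2.imwrite("pics/w3_l.png",a)
```

```text
[ 0.53108245 -0.22034588  0.34811664] 0.009350281153998295 [[0.0267, 0.9996, -0.0032], [0.9996, -0.0267, 0.0027], [0.0026, -0.0033, -1.0]] [-0.51  0.24  1.28  0.    1.63 -0.49]
```

View pics/w3_l.png

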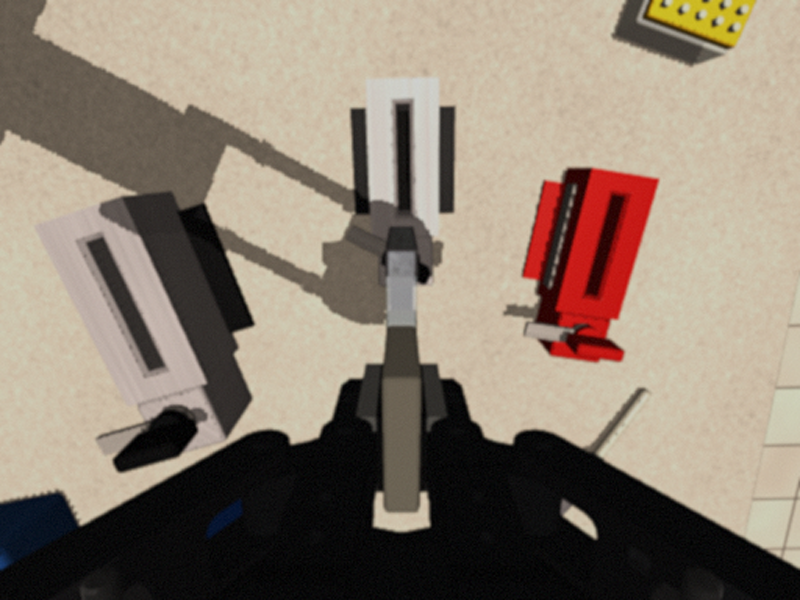

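Run:
```python
from h import *
p=load("w3")["px"][:,:,::-1]
g=lambda i:np.clip((i/255.)**.6*255,0,255).astype('uint8')
a=cv2.resize(g(p[40:155,220:300]),None,fx=5,fy=5,interpolation=2)
b=cv2.resize(g(p[225:340,232:284]),None,fx=5,fy=5,interpolation=2)
cv2.imwrite("pics/w3_c.png",np.hstack([a,b]))
```

```text
(no output)
```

View pics/w3_c.png

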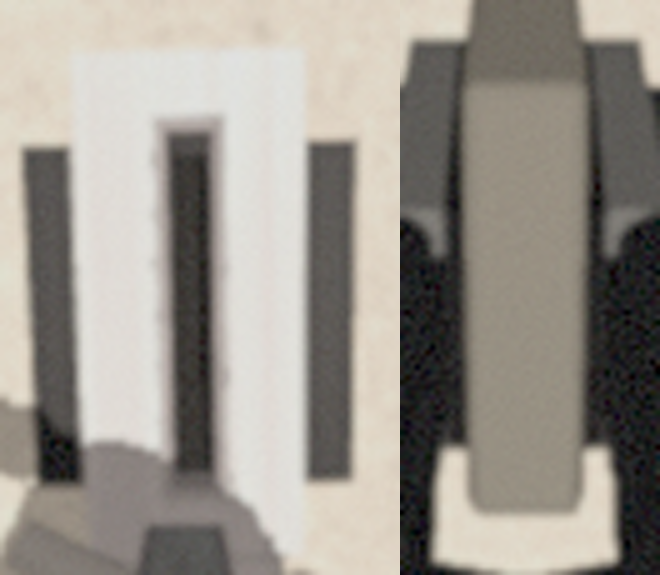

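Run:
```python
from h import *
c=load("w3")
from rig import status
s=status.get_state();P=np.array(s["position"]);Rt=q2R(s["ee_rot"])
f=lambda u,v,ox,oy,z:onz(c,u/5-.4+ox,v/5-.4+oy,z)
for n,u,v,z in[("blkTL",72,53,.066),("blkTR",305,49,.066),("blkL2",82,480,.066),("blkR2",304,480,.066),("chTL",155,118,.066),("chTR",223,117,.066),("chBL",165,490,.066),("chBR",227,490,.066),("inTL",170,135,.063),("inTR",212,135,.063),("inBL",177,472,.063),("inBR",213,472,.063),("ftL1",23,148,.006),("ftR1",356,142,.006),("ftL2",40,485,.006),("ftR2",352,480,.006)]:
    p=f(u,v,220,40,z);print(n,p.round(4),(Rt.T@(p-P)).round(4))
print()
for u,v in[(63,85),(187,85),(70,510),(183,510)]:
    p=f(u,v,232,225,P[2]+.0355);print(p.round(4),(Rt.T@(p-P)).round(4))
```

```text
blkTL [ 0.5068 -0.08    0.066 ] [ 0.1383 -0.0273  0.2832]
blkTR [ 0.5665 -0.0807  0.066 ] [0.1391 0.0325 0.283 ]
blkL2 [ 0.5044 -0.1879  0.066 ] [ 0.0304 -0.0269  0.283 ]
blkR2 [ 0.5656 -0.1895  0.066 ] [0.0303 0.0343 0.2828]
chTL [ 0.5276 -0.096   0.066 ] [ 0.1228 -0.0061  0.2831]
chTR [ 0.5452 -0.0962  0.066 ] [0.123  0.0115 0.2831]
chBL [ 0.5272 -0.1912  0.066 ] [ 0.0276 -0.004   0.2829]
chBR [ 0.5444 -0.1917  0.066 ] [0.0276 0.0131 0.2829]
inTL [ 0.5313 -0.0998  0.063 ] [ 0.1191 -0.0022  0.2861]
inTR [ 0.5423 -0.1001  0.063 ] [0.119  0.0087 0.2861]
inBL [ 0.5307 -0.1867  0.063 ] [ 0.0322 -0.0007  0.2859]
inBR [ 0.5406 -0.1869  0.063 ] [0.0322 0.0093 0.2859]
ftL1 [ 0.4871 -0.0954  0.006 ] [ 0.1223 -0.0464  0.3432]
ftR1 [ 0.586  -0.0965  0.006 ] [0.1237 0.0525 0.343 ]
ftL2 [ 0.4869 -0.1943  0.006 ] [ 0.0234 -0.0442  0.343 ]
ftR2 [ 0.5851 -0.1954  0.006 ] [0.0248 0.0541 0.3428]

[ 0.5282 -0.2005  0.3844] [ 0.019  -0.0035 -0.0355]
[ 0.5377 -0.2007  0.3844] [ 0.019   0.006  -0.0355]
[ 0.5273 -0.2392  0.3844] [-0.0198 -0.0035 -0.0355]
[ 0.5368 -0.2394  0.3844] [-0.0198  0.006  -0.0355]
```

apply_moves(xyz=[[0.125,0.0042,0],[0.125,0.0042,0],[0,0,0.14],[0,0,0.16],[0,0,0.16],[0,0,0.1],[0,0,0.07],[0,0,0.03]], rot=[[0,0,0],[0,0,0],[0,0,-0.0177],[0,0,0],[0,0,0],[0,0,0],[0,0,0],[0,0,0]], hand=[-1,-1,-1,-1,-1,-1,-1,-1])

```text
clock: 7.65
position: [0.535, -0.1441, 0.1507]
ee_rot: [-0.001, 0.709, 0.705, -0.0]
contact_force: [-0.8, 0.4, -0.1]
width: 0.0097
gripper_force: 39.2
```

apply_moves(xyz=[[0,0,0],[0,0,0]], rot=[[0,0,0],[0,0,0]], hand=[-1,-1])

```text
clock: 7.9
position: [0.5369, -0.1458, 0.1532]
ee_rot: [0.001, 0.71, 0.705, 0.0]
contact_force: [-0.1, -1.0, -1.2]
width: 0.0095
gripper_force: 39.2
```

Run:
```python
from h import *
s=status.get_state();print(s["position"],s["width"],q2R(s["ee_rot"]).round(4).tolist(),s["qpos"].round(2),s["contact_force"])
c=cam("wrist");save(c,"w4");t=cam("side");save(t,"s4");t2=cam("top");save(t2,"t4")
g=lambda i:np.clip((i/255.)**.7*255,0,255).astype('uint8')
a=cv2.resize(g(c["px"][30:230,180:340,::-1]),None,fx=3,fy=3,interpolation=2)
u,v=proj(t,[.535,-.145,.09]).astype(int);print(u,v)
b=cv2.resize(t["px"][v-50:v+50,u-50:u+50,::-1],None,fx=3,fy=3,interpolation=2)
u,v=proj(t2,[.535,-.145,.09]).astype(int);print(u,v)
d=cv2.resize(t2["px"][v-50:v+50,u-50:u+50,::-1],None,fx=3,fy=3,interpolation=2)
cv2.imwrite("pics/w4_c.png",np.hstack([a,np.vstack([b,d])]))
```

```text
[ 0.53686262 -0.14578894  0.1531856 ] 0.009489880572392423 [[0.007, 1.0, 0.0021], [1.0, -0.007, -0.0007], [-0.0007, 0.0021, -1.0]] [-0.39  0.3   1.67  0.    1.17 -0.38] [-0.05973394 -0.98036476 -1.22083949]
312 247
346 187
```

View pics/w4_c.png

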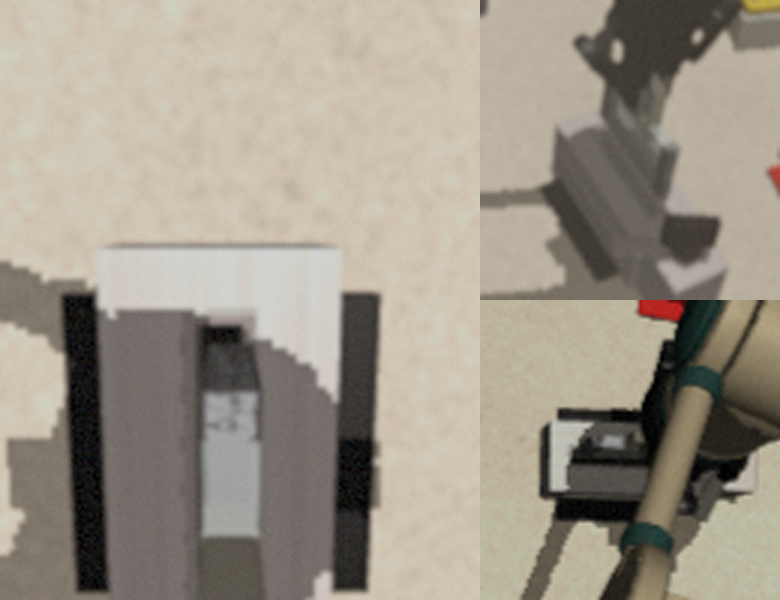

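Run:
```python
from h import *
c=load("w4");p=c["px"].astype(int).sum(2)//3
print("cols",list(range(240,272)))
for v in range(128,172,2):print(v,p[v,240:272])
print("col 254 rows", [(v,p[v,254]) for v in range(124,172)])
P=[]
for i in range(12):
    s=status.get_state();P.append(np.r_[s["clock"],s["position"]])
print(np.round(P,4)[:3])
```

```text
cols [240, 241, 242, 243, 244, 245, 246, 247, 248, 249, 250, 251, 252, 253, 254, 255, 256, 257, 258, 259, 260, 261, 262, 263, 264, 265, 266, 267, 268, 269, 270, 271]
128 [187 187 187 185 184 188 189 187 186 187 186 187 189 189 190 190 189 190
 187 188 183 183 185 185 188 188 188 191 190 189 189 189]
130 [188 189 189 186 186 187 188 188 184 186 188 187 189 189 190 189 190 190
 188 188 185 184 184 186 188 187 188 189 190 189 189 191]
132 [166 164 164 163 168 184 188 189 181 179 176 176 177 177 176 177 177 176
 176 175 173 170 172 174 174 179 184 190 190 191 188 189]
134 [ 75  73  71  71 102 138 155 152 149 146 149 150 152 153 153 151 155 153
 153 152 149 147 147 148 151 167 183 189 189 187 190 189]
136 [ 74  64  62  63  65  60  63  64  63  81 109 119 120 122 120 121 120 122
 122 120 117 119 115 114 127 155 179 189 189 189 192 189]
138 [ 75  68  65  65  58  47  42  36  30  36  53  59  59  58  56  55  56  59
  58  59  74 100 113 118 128 155 181 189 189 188 189 189]
140 [ 74  67  62  64  55  44  31  17   9   8   7   2   8   6   6   6   0   2
  10  13  36  62  86 108 128 157 182 189 191 19
[... 2260 characters left out ...]
4, np.int64(12)), (145, np.int64(24)), (146, np.int64(29)), (147, np.int64(33)), (148, np.int64(40)), (149, np.int64(40)), (150, np.int64(41)), (151, np.int64(40)), (152, np.int64(41)), (153, np.int64(41)), (154, np.int64(39)), (155, np.int64(33)), (156, np.int64(38)), (157, np.int64(40)), (158, np.int64(40)), (159, np.int64(44)), (160, np.int64(64)), (161, np.int64(93)), (162, np.int64(122)), (163, np.int64(134)), (164, np.int64(136)), (165, np.int64(130)), (166, np.int64(127)), (167, np.int64(131)), (168, np.int64(128)), (169, np.int64(118)), (170, np.int64(120)), (171, np.int64(125))]
[[ 8.05    0.5367 -0.146   0.153 ]
 [ 8.05    0.5367 -0.146   0.153 ]
 [ 8.05    0.5367 -0.146   0.153 ]]
```

apply_moves(xyz=[[0.0047,-0.0073,0],[0,0,0.03],[0,0,0],[0,0,0]], rot=[[0,0,0],[0,0,0],[0,0,0],[0,0,0]], hand=[-1,-1,-1,-1])

```text
clock: 8.55
position: [0.5339, -0.1444, 0.1428]
ee_rot: [-0.0, 0.71, 0.704, -0.0]
contact_force: [-0.1, 0.4, -1.1]
width: 0.0094
gripper_force: 39.2
```

Run:
```python
from h import *
c=cam("wrist");save(c,"w5");p=c["px"].astype(int).sum(2)//3
print(status.get_state()["position"])
for v in range(132,166,3):print(v,*p[v,238:275])
print("col 254 rows", *p[124:172,254])
g=lambda i:np.clip((i/255.)**.6*255,0,255).astype('uint8')
cv2.imwrite("pics/w5_c.png",cv2.resize(g(c["px"][105:230,190:320,::-1]),None,fx=4.8,fy=4.8,interpolation=2))
```

```text
[ 0.5340011  -0.14443882  0.142989  ]
132 164 164 161 163 166 182 187 185 185 182 184 186 185 184 182 182 186 184 185 185 186 186 186 184 185 183 185 180 181 182 182 185 185 186 185 188 186
135 76 74 75 77 106 146 161 168 163 162 164 160 168 178 185 185 187 185 186 188 189 187 188 187 188 185 180 183 178 181 185 187 188 184 187 188 187
138 76 80 79 75 75 68 66 67 65 62 62 61 74 94 105 100 103 103 105 116 118 119 117 119 117 119 115 114 117 112 112 130 167 184 185 184 187
141 77 79 79 75 74 68 67 63 64 60 60 47 46 44 41 40 44 42 49 60 66 65 63 61 64 66 75 96 114 117 114 132 163 181 185 189 186
144 75 80 78 77 77 76 72 63 62 63 53 36 26 18 13 18 17 18 16 18 15 12 13 21 17 21 30 53 69 77 71 86 124 172 184 188 185
147 79 77 80 75 80 76 74 65 60 59 49 39 33 38 43 35 32 28 25 31 31 28 28 31 34 25 30 45 60 60 60 64 81 104 113 112 112
150 79 77 79 75 76 75 70 65 64 58 41 33 37 40 39 42 40 41 38 33 31 30 33 31 34 29 25 44 59 60 62 63 70 77 78 78 75
153 75 77 78 78 75 68 66 67 60 49 37 36 40 42 37 38 33 33 30 39 40 37 38 39 36 33 26 37 52 60 60 64 69 74 76 79 81
156 78 78 80 78 73 64 66 65 55 39 29 29 34 37 40 38 41 40 42 41 40 45 39 40 35 34 31 29 39 54 61 66 72 78 78 79 78
159 77 77 79 76 75 69 71 65 52 41 37 42 40 40 44 39 38 39 42 40 40 40 45 40 44 39 41 38 41 48 57 65 76 78 77 79 78
162 77 79 77 79 80 78 69 65 55 47 49 50 52 48 45 43 46 46 43 47 46 49 49 45 47 45 51 46 46 55 60 64 73 79 76 76 77
165 78 76 77 77 78 75 75 65 55 49 56 64 72 72 62 55 47 44 46 44 45 45 47 46 47 47 46 45 49 53 60 63 74 78 78 78 78
col 254 rows 187 185 186 184 184 185 183 185 186 185 183 187 183 161 103 60 55 44 18 10 17 27 31 32 33 39 40 37 37 33 32 38 41 41 38 38 47 45 46 45 48 47 45 49 51 47 47 49
```

View pics/w5_c.png

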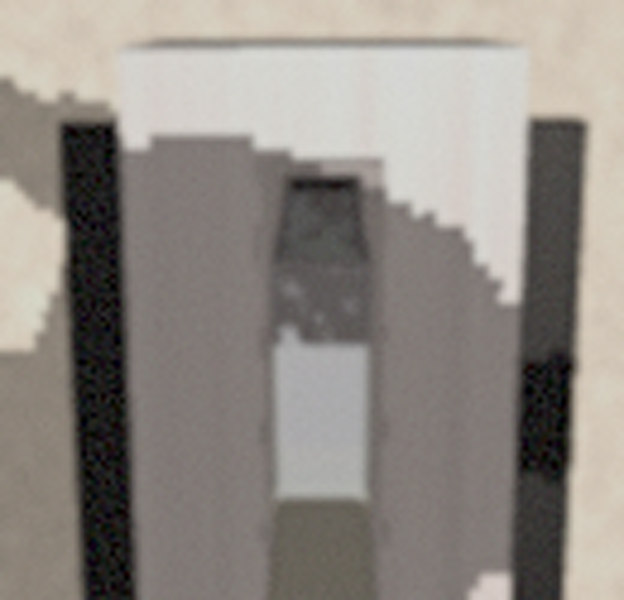

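The cassette hangs centred over the slot: its lower end spans columns 249–264.5 and the slot mouth spans 244.5–270. I'm lowering it with force checks.

apply_moves(xyz=[[0,0,0.015],[0,0,0.015],[0,0,0.015],[0,0,0.015],[0,0,0.015],[0,0,0]], rot=[[0,0,0],[0,0,0],[0,0,0],[0,0,0],[0,0,0],[0,0,0]], hand=[-1,-1,-1,-1,-1,-1])

```text
clock: 9.35
position: [0.5337, -0.1443, 0.1201]
ee_rot: [-0.0, 0.71, 0.704, -0.0]
contact_force: [0.7, -0.3, -1.9]
width: 0.0096
gripper_force: 39.2
```

apply_moves(xyz=[[0,0,0.02],[0,0,0.02],[0,0,0.02],[0,0,0.02],[0,0,0.02],[0,0,0.02],[0,0,0.01],[0,0,0]], rot=[[0,0,0],[0,0,0],[0,0,0],[0,0,0],[0,0,0],[0,0,0],[0,0,0],[0,0,0]], hand=[-1,-1,-1,-1,-1,-1,-1,-1])

```text
clock: 10.35
position: [0.5339, -0.1443, 0.0813]
ee_rot: [-0.0, 0.71, 0.704, -0.0]
contact_force: [-0.3, -0.4, -1.2]
width: 0.0098
gripper_force: 39.3
```

apply_moves(xyz=[[0,0,0.008],[0,0,0.008],[0,0,0.005],[0,0,0]], rot=[[0,0,0],[0,0,0],[0,0,0],[0,0,0]], hand=[-1,-1,-1,-1])

```text
clock: 10.85
position: [0.5339, -0.1444, 0.0752]
ee_rot: [-0.0, 0.71, 0.704, -0.0]
contact_force: [0.0, -0.1, -1.3]
width: 0.0092
gripper_force: 39.3
```

apply_moves(xyz=[[0,0,0.003],[0,0,0.003],[0,0,0]], rot=[[0,0,0],[0,0,0],[0,0,0]], hand=[-1,-1,-1])

```text
clock: 11.22
position: [0.5339, -0.1444, 0.0734]
ee_rot: [-0.0, 0.71, 0.704, -0.0]
contact_force: [-0.0, 0.2, -1.5]
width: 0.0094
gripper_force: 39.3
```

apply_moves(xyz=[[0,0,0.003],[0,0,0]], rot=[[0,0,0],[0,0,0]], hand=[-1,-1])

```text
clock: 11.48
position: [0.5339, -0.1444, 0.0725]
ee_rot: [-0.0, 0.71, 0.704, 0.0]
contact_force: [-0.7, -0.2, -0.9]
width: 0.0098
gripper_force: 39.3
```

apply_moves(xyz=[[0,0,0.003],[0,0,0]], rot=[[0,0,0],[0,0,0]], hand=[-1,-1])

```text
clock: 11.72
position: [0.5341, -0.1444, 0.0723]
ee_rot: [0.0, 0.71, 0.704, 0.0]
contact_force: [-0.8, 0.6, 4.3]
width: 0.0092
gripper_force: 40.0
```

apply_moves(xyz=[[0,0,0],[0,0,0],[0,0,0],[0,0,0],[0,0,-0.05],[0,0,-0.14],[0,0,-0.16],[0,0,-0.16]], rot=[[0,0,0],[0,0,0],[0,0,0],[0,0,0],[0,0,0],[0,0,0],[0,0,0],[0,0,0]], hand=[-0.6,-0.3,0,0.1,0.1,0.1,0.1,0.1])

```text
clock: 12.72
position: [0.5339, -0.1444, 0.2273]
ee_rot: [0.001, 0.71, 0.704, 0.0]
contact_force: [0.7, -0.0, -0.1]
width: 0.0469
gripper_force: 0.0
```

apply_moves(xyz=[[-0.14,0,0],[-0.14,0,0],[0,0,0],[0,0,0]], rot=[[0,0,0],[0,0,0],[0,0,0],[0,0,0]], hand=[0.1,0.1,0.1,0.1])

```text
clock: 13.22
position: [0.5331, -0.228, 0.2252]
ee_rot: [-0.0, 0.71, 0.704, 0.0]
contact_force: [-0.5, 0.2, 0.2]
width: 0.0471
gripper_force: 0.0
```

Run:
```python
from h import *
s=status.get_state();print(s["position"],s["width"],q2R(s["ee_rot"]).round(4).tolist(),s["qpos"].round(2))
c=cam("wrist");save(c,"w6");t=cam("side");save(t,"s6")
g=lambda i:np.clip((i/255.)**.6*255,0,255).astype('uint8')
a=cv2.resize(g(c["px"][40:240,170:340,::-1]),None,fx=3,fy=3,interpolation=2)
u,v=proj(t,[.535,-.18,.08]).astype(int)
b=cv2.resize(t["px"][v-50:v+50,u-45:u+45,::-1],None,fx=3,fy=3,interpolation=2)
b=np.vstack([b,np.zeros((300,270,3),'uint8')]);print(u,v)
cv2.imwrite("pics/w6_c.png",np.hstack([a,b]))
```

```text
[ 0.53314633 -0.22800548  0.22517739] 0.04709636545728694 [[0.0081, 1.0, 0.0003], [1.0, -0.0081, 0.0008], [0.0008, 0.0003, -1.0]] [-0.52  0.29  1.5   0.    1.35 -0.52]
319 260
```

View pics/w6_c.png

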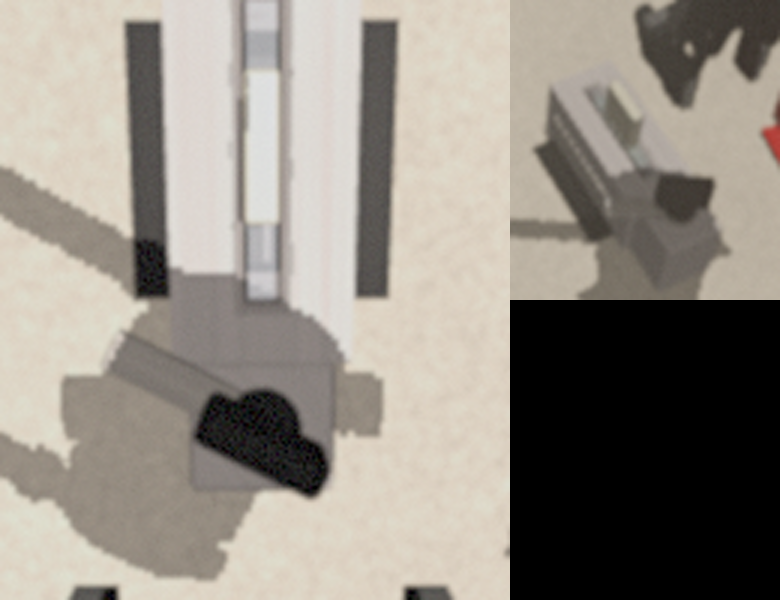

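The cassette sits flush in the slot with its comb up. The clamp wing's top near edge runs from (196,438) to (314,495) in the crop, and the bar points left and up at about 26°.

Run:
```python
from h import *
c=load("w6");im=get_image("wrist");T=np.array(im["tool_from_camera"])
tcpz=.2262
def tool(u,v,z):  # crop px -> tool coords, tool vertical
    r=T[:3,:3]@np.array([(u/3-.33+170-c["cx"])/c["f"],(v/3-.33+40-c["cy"])/c["f"],1]);return (T[:3,3]+r*((tcpz-z)-T[2,3])/r[2]).round(4)
for n,u,v,z in[("B",196,438,.1125),("C",314,495,.1125),("A",214,393,.1125),("D",328,458,.1125),("bar1",125,330,.0745),("bar2",240,385,.0745),("end TL",190,362,.066),("endBL",193,490,.066),("endBR",333,490,.066),("endTR",333,362,.066),("combTL",245,70,.108),("combTR",280,70,.108),("combBL",245,222,.108),("combBR",282,222,.108),("ftTL",126,22,.006),("ftBL",137,297,.006),("ftTR",397,20,.006),("ftBR",386,297,.006)]:print(n,tool(u,v,z))
```

```text
B [ 0.0033 -0.0174  0.1137]
C [-0.0142  0.0172  0.1137]
A [ 0.0166 -0.0119  0.1137]
D [-0.0028  0.0211  0.1137]
bar1 [ 0.0294 -0.0423  0.1517]
bar2 [ 0.0114 -0.0053  0.1517]
end TL [ 0.0175 -0.0222  0.1602]
endBL [-0.0275 -0.0221  0.1602]
endBR [-0.0276  0.0268  0.1602]
endTR [0.0175 0.0258 0.1602]
combTL [ 0.1028 -0.0027  0.1182]
combTR [0.1028 0.0066 0.1182]
combBL [ 0.0639 -0.0029  0.1182]
combBR [0.0639 0.0074 0.1182]
ftTL [ 0.1319 -0.0473  0.2202]
ftBL [ 0.0331 -0.0471  0.2202]
ftTR [0.1326 0.0513 0.2202]
ftBR [0.033  0.051  0.2202]
```

apply_moves(xyz=[[-0.001,0.0093,0],[0,0,0],[0,0,0],[0,0,0],[0,0,0],[0,0,0],[0,0,0],[0,0,0]], rot=[[0,0,0],[0,0,-0.152],[0,0,-0.152],[0,0,-0.152],[0,0,-0.152],[0,0,-0.152],[0,0,-0.152],[0,0,-0.15]], hand=[0.1,0.1,0.1,0.1,0.1,0.1,0.1,0.1])

```text
clock: 14.38
position: [0.5363, -0.2282, 0.2247]
ee_rot: [0.0, 0.228, 0.974, 0.0]
contact_force: [0.3, -0.1, 1.1]
width: 0.0468
gripper_force: 0.0
```

apply_moves(xyz=[[0,0,0.05],[0,0,0.07],[0,0,0.07],[0,0,0.07],[0,0,0.06],[0,0,0.06],[0,0,0.05],[0,0,0.03]], rot=[[0,0,0],[0,0,0],[0,0,0],[0,0,0],[0,0,0],[0,0,0],[0,0,0],[0,0,0]], hand=[0.1,0.1,0.1,0.1,0.1,0.1,0.1,0.1])

```text
clock: 15.38
position: [0.5356, -0.2283, 0.0853]
ee_rot: [-0.001, 0.231, 0.973, 0.0]
contact_force: [0.4, -0.2, 0.5]
width: 0.047
gripper_force: 0.0
```

apply_moves(xyz=[[0,0,0],[0,0,0],[0,0,0],[0,0,0],[0,0,0],[0,0,0]], rot=[[0,0,0],[0,0,0],[0,0,0],[0,0,0],[0,0,0],[0,0,0]], hand=[-0.3,-0.5,-0.7,-1,-1,-1], force=40)

```text
clock: 16.12
position: [0.5361, -0.2304, 0.0875]
ee_rot: [0.001, 0.231, 0.973, -0.001]
contact_force: [-2.6, -5.6, 2.3]
width: 0.0116
gripper_force: 41.7
```

apply_moves(xyz=[[0,-0.004,0],[0,0,0],[0,0,0],[0,0,0],[0,0,0],[0,0,0]], rot=[[0,0,0],[0,0,0.1],[0,0,0.12],[0,0,0.12],[0,0,0.12],[0,0,0]], hand=[-1,-1,-1,-1,-1,-1])

```text
clock: 16.88
position: [0.5353, -0.2313, 0.0875]
ee_rot: [0.001, 0.456, 0.89, -0.001]
contact_force: [-3.2, -5.8, 3.6]
width: 0.0108
gripper_force: 42.0
```

apply_moves(xyz=[[0,0,0],[0,0,0],[0,0,0],[0,0,0],[0,0,0],[0,0,0],[0,0,0]], rot=[[0,0,0.12],[0,0,0.12],[0,0,0.12],[0,0,0.12],[0,0,0.12],[0,0,0],[0,0,0]], hand=[-1,-1,-1,-1,-1,-1,-1])

```text
clock: 17.75
position: [0.5337, -0.2319, 0.0875]
ee_rot: [0.0, 0.709, 0.706, -0.002]
contact_force: [-7.9, -8.0, 5.7]
width: 0.0111
gripper_force: 42.2
```

Run:
```python
from h import *
s=status.get_state();print(s["position"],q2R(s["ee_rot"]).round(4)[:,0],s["contact_force"],s["moment"],s["qpos"].round(3))
```

```text
[ 0.53374772 -0.23187379  0.08752007] [ 0.0044  1.     -0.0037] [-7.91432388 -8.04147501  5.69858914] [-1.12712933  1.01592623 -0.11188907] [-0.526  0.4    1.7   -0.005  1.042 -0.519]
```

apply_moves(xyz=[[-0.004,-0.004,0],[0,0,0],[0,0,0]], rot=[[0,0,0.007],[0,0,0],[0,0,0]], hand=[-1,-1,-1])

```text
clock: 18.12
position: [0.5337, -0.2319, 0.0875]
ee_rot: [0.0, 0.711, 0.703, -0.001]
contact_force: [-4.7, -4.2, 5.5]
width: 0.0115
gripper_force: 42.3
```

apply_moves(xyz=[[0,0,0],[0,0,0],[0,0,0],[0,0,0],[0,0,-0.05],[0,0,-0.1],[0,0,-0.15],[0,0,-0.16]], rot=[[0,0,0],[0,0,0],[0,0,0],[0,0,0],[0,0,0],[0,0,0],[0,0,0],[0,0,0]], hand=[-0.6,-0.3,0,0.1,0.1,0.1,0.1,0.1])

```text
clock: 19.12
position: [0.5342, -0.2309, 0.2268]
ee_rot: [0.0, 0.712, 0.703, 0.0]
contact_force: [1.2, -0.8, 0.1]
width: 0.047
gripper_force: 0.0
```

apply_moves(xyz=[[0,0,0],[0,0,0]], rot=[[0,0,0],[0,0,0]], hand=[0.1,0.1])

```text
clock: 19.38
position: [0.5341, -0.2308, 0.225]
ee_rot: [0.0, 0.712, 0.703, 0.0]
contact_force: [0.4, 0.3, -0.6]
width: 0.0472
gripper_force: 0.0
```

Run:
```python
from h import *
s=status.get_state();print(s["position"],q2R(s["ee_rot"]).round(4)[:,0])
c=cam("wrist");save(c,"w7")
g=lambda i:np.clip((i/255.)**.6*255,0,255).astype('uint8')
cv2.imwrite("pics/w7_c.png",cv2.resize(g(c["px"][40:240,170:340,::-1]),None,fx=3,fy=3,interpolation=2))
```

```text
[ 0.53405482 -0.23076409  0.22499949] [0.0127 0.9999 0.    ]
```

View pics/w7_c.png

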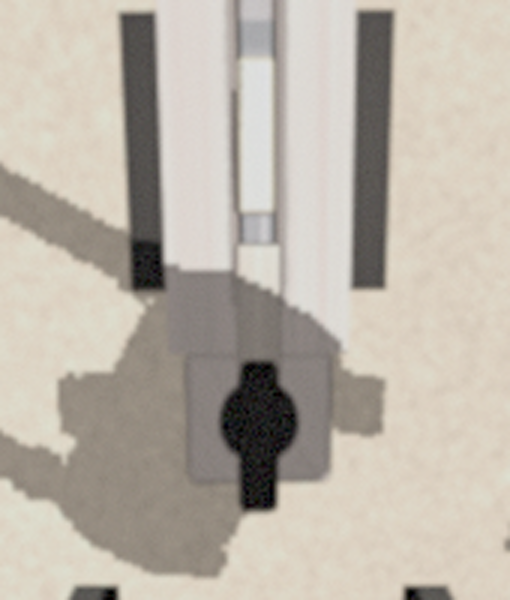

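The steel bar lies square over the cassette's shoulder, from about (237–280, 245) back to the wing at (258,435). The cassette is home and the gripper is clear.

```bash
python3 -c "
from rig import job
print(job.sign_off())"
```

```text
the job is handed in; nothing more can be done
None
```

The combed cassette is fully home in the casting stand's slot with the clamp bar square over its shoulder; the gripper is clear, and I handed the job in at about 19 s.

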